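Open the square jar in the jar holder

TASK

The square white jar has to be opened for refilling. Carry it by its body, not by its lid, to the wooden jar holder, stand it fully down between the rubber-lined cheeks so that it cannot turn, and let go of it. Then unscrew its black lid counterclockwise with repeated twists until it lifts free, and set the lid down right side up, wholly on the yellow writing pad, leaving the open jar standing in the holder and the other jars and the tape where they are.

Things in the scene. Friction and masses are not known exactly. Their poses are not given: they have to be found in the camera images.
- jar: White plastic jar, 0.32 kg, square body 60 x 60 mm: flat faces from 4 to 50 mm above its underside, shoulder up to 62 mm, round threaded neck up to 80 mm; 85 mm tall with its lid. Starts upright on the bench at any yaw. Origin: centre of the underside; z up, x and y square to the flat faces (paper label on -x). Gripped across two flat faces. On the bare bench it would turn along with the lid.
- lid: Black ribbed round screw lid of the square jar, 52 mm across (54 over the ribs), 22 mm high, 0.04 kg, closed top up. Origin: centre of its lower open rim; z up along the axis. Screwed on, its origin is 63 mm above the jar's underside. Unscrews counterclockwise seen from above: 3.0 to 3.6 rad in all, so several grasps. Until then lifting the lid lifts the jar.
- jar_mouth (a point): Point on the jar's axis at the top of its neck, 80 mm above the underside. Coarse right-hand thread, 15.6 mm a turn. A sprung seal ring in the mouth presses the closed lid up with about 18 N: breaking it loose takes up to about 0.5 N m, fading over the first 2.5 rad while the seal pushes the lid up by some 6 mm.
- holder: Wooden jar holder fixed to the bench: board 116 x 136 mm, 6 mm thick, with a U of low rubber-lined cheeks open on its -x side. Side cheeks 65 mm apart along y; back stop 35 mm from the origin at +x. Cheeks 19 mm high, rubber lips flare out to 24 mm. Origin: at bench level under the recess centre; the floor is 6 mm higher. The jar goes in with faces parallel to the cheeks, any way round.
- pad: Yellow writing pad lying on the bench, held in place, 110 mm (its x) by 170 mm (its y), 6 mm thick. Origin: centre of its underside. The lid goes down here.
- round_jar: Bystander: round glass jar with a brown lid, 68 mm across, 95 mm tall; it may stand where the square jar does in another start. Origin: centre of the underside. Not to be moved.
- spice_jar: Bystander: small round spice jar with a black cap, 41 mm across, 105 mm tall. Origin: centre of the underside. Not to be moved.
- tape_roll: Bystander: roll of brown packing tape lying flat, 93 mm across, 48 mm high. Origin: centre of the underside. Not to be moved.
There are look-alikes about, which are no part of the job. There is more than one size of the lid; the job needs the largest.

How it is judged (in metres and radians):
On the way, in this order (a step that is already met when the one before it is completed fails the run):
1. the jar, its lid still on, stands fully down in the holder and has been let go (x of jar in the frame of holder between -0.02 and 0.009 m and y of jar in the frame of holder between -0.006 and 0.006 m and z of jar in the frame of holder below 0.009 m and angle between jar's own z axis and vertical below 0.06 rad and z of lid in the frame of jar below 0.073 m and contact force between the fingers and jar below 0.3 N and contact force between the fingers and lid below 0.3 N), for 0.2 s.
2. the lid is lifted clear of the jar while the jar stays down in the holder (x of jar in the frame of holder between -0.02 and 0.009 m and y of jar in the frame of holder between -0.006 and 0.006 m and z of jar in the frame of holder below 0.009 m and angle between jar's own z axis and vertical below 0.06 rad and z of lid in the frame of jar above 0.095 m), for 0.2 s.
At the end, for the whole second after the job is handed in: Open jar upright (0.06 rad) and fully down in the holder: centred within 6 mm across the cheeks, 20 mm along them, origin under 9 mm above the holder's. Lid right side up, flat (0.1 rad) on the pad, centre within 30 x 60 mm of its middle. All at rest (x of jar in the frame of holder between -0.02 and 0.009 m and y of jar in the frame of holder between -0.006 and 0.006 m and z of jar in the frame of holder below 0.009 m and angle between jar's own z axis and vertical below 0.06 rad and x of lid in the frame of pad between -0.03 and 0.03 m and y of lid in the frame of pad between -0.06 and 0.06 m and z of lid in the frame of pad below 0.01 m and angle between lid's own z axis and vertical below 0.1 rad and linear speed of each of lid, jar below 0.02 m/s); the robot touches nothing.
It fails at once if the jar is carried by its lid (raised more than 40 mm above the bench with the fingers on the lid and not on the body) (height (world z) of jar above 0.04 m and contact force between the fingers and lid above 1 N and contact force between the fingers and jar below 1 N).
It fails at once if the round jar is moved by more than 30 mm (distance of round_jar from where it was at the start of the episode above 0.03 m).
It fails at once if the spice jar is moved by more than 30 mm (distance of spice_jar from where it was at the start of the episode above 0.03 m).
It fails at once if the roll of tape is moved by more than 30 mm (distance of tape_roll from where it was at the start of the episode above 0.03 m).
It also fails if it takes over 69 s, if anything falls off the work surface, if the arm or the gripper's body presses on something with over 40 N, if the wrist force passes 120 N, or if a joint passes its speed limit or range.

ROBOT

A 6-joint arm with a two-finger parallel gripper is mounted at the origin on a cart in front of the work surface, level with it; the furniture and walls round the work are solid. World frame = base frame: x ahead of the robot, y to its left, z up, the work surface at z = 0. Lengths are in mm, angles in rad, forces in N, time in s.
With the tool pointing down it reaches from about 250 to 775 mm from the base axis. Payload 8.9 kg.
Tool frame: the origin (TCP) lies on the centre line of the jaws, within the pads' length; the fingertips stand 19 mm ahead of it and the grasp point (between the pads) is the TCP; z points along the fingers, y is the line along which they close (so a half turn about z gives the same grasp; the last joint's range is limited). The gripper opens to 85 mm and grips with 20 to 120 N. Pads are 22 mm wide; open, the fingers measure 114 mm over their backs; the gripper's body (76 mm by 85 mm) begins 54 mm behind the grasp point. The pads swing forward as they close: fully open they stand 13 mm farther back than shut.
Start: joints at [1.082, 0.291, -0.153, 1.127, 0, 1.431], TCP at [179.917, 493.208, 250.305] pointing down, gripper open.
Joint ranges: [-2.52, 2.52], [-0.91, 1.74], [-1.3, 1.37], [-1.96, 2.02], [-1.52, 1.47], [-3.14, 3.14]. Speed limits (rad/s): [2.22, 2.22, 2.79, 3.14, 3.14, 3.14].

INTERFACE

Orientations are given as a unit quaternion [x, y, z, w].
In Python, from rig import manip gives the robot as it stands.
- The arm moves only by the shell command python3 -m jog 'ROWS'. ROWS is JSON, a list of rows, each a list of 3 entries, a list of its own where there are three numbers: the shift along the world's x, y, z in mm, then the turn, a rotation vector about the world's x, y, z in degrees, then the opening, from -1 (shut) to 1 (fully open). In form: [[[dx, dy, dz], [rx, ry, rz], claw], ...]. A call has 1 to 20 rows; each row shifts and turns the commanded pose from where the row before left it; what a row does not reach is not made up. A row lasts 1/12 s, in which the tool goes at most 41.7 mm and 7.16 degrees, less where a joint would pass 70% of its speed; a pose out of reach is approached as far as the arm can. A call with a gripper value outside its range is refused whole. The fingers move at their own pace and stop on an object; the grip force is fixed at half the most. Time passes only in rows, so rows that do not move let the fingers close. It gives the time, the measured TCP pose, the force, the opening and the grip force at its end, in the units of the state.
- manip.read_state(): the state, without advancing time (a new reading comes with each control period).
- manip.grab_frame(name): name is "scene" or "top" or "wrist"; returns a dict with "frame" (480x640x3 uint8, red, green, blue), "mtx" (3x3 intrinsics, pixels), "camera_from_world" (4x4, takes a point from world to camera coordinates). Camera axes: x right, y up, looking along -z (the intrinsics and any distortion apply to the point x, -y, -z); pixel columns grow to the right and rows downward; lengths in mm; the calibration is good to about 2 mm. A picture is of the moment at which its call begins. There is no depth.
- manip.close_job(): hands the job in; it is judged then, once.
The state is a dict: "time": time; "joints": joint angles; "dq": joint speeds; "tau": joint torques, N m; "tcp_pos": TCP position; "tool_rot": TCP orientation; "force": force on the tool from outside, world axes, zero at the start; "wrist_torque": the same for the moment, N m; "width": finger opening in mm; "grip_force": force on a finger pad.
Only numpy, scipy, OpenCV 4.12 (cv2) and the standard library are available. Lean on these libraries where they do the work, as an engineer would, in place of code of your own. Each camera call takes 0.05 s, during which the arm holds its last target. There are 200 camera calls.

## Working session

There is one attempt and no reset: what is moved stays moved. The work goes in short steps, Python scripts to look and compute and a shell command to move; the robot and the scene stay as the last step left them, time stands still between calls to the robot, and variables do not carry over. Pictures are saved under pics/ and viewed, at most 13 in all, crops included, and the job is handed in when it is done.

```bash
mkdir -p pics
cat > h.py <<'E'
import numpy as np, cv2
from rig import manip
def grab(n,f):
    r=manip.grab_frame(n); cv2.imwrite(f,cv2.cvtColor(r["frame"],cv2.COLOR_RGB2BGR))
    np.savez(f[:-4],K=r["mtx"],T=r["camera_from_world"]); return r
def pix2w(f,uv,z):
    d=np.load(f[:-4]+'.npz');K=d['K'];T=d['T']
    ray=np.linalg.inv(K)@np.array([uv[0],uv[1],1.]); ray=ray*[1,-1,-1]
    R=T[:3,:3];c=-R.T@T[:3,3];w=R.T@ray
    return c+w*(z-c[2])/w[2]
def w2pix(f,p):
    d=np.load(f[:-4]+'.npz');q=d['T'][:3,:3]@np.array(p)+d['T'][:3,3]
    q=d['K']@(q*[1,-1,-1]);return q[:2]/q[2]
E
python3 - <<'E'
from h import *
grab("top","pics/top1.png");grab("scene","pics/scene1.png")
s=manip.read_state();print({k:np.round(v,3).tolist() for k,v in s.items()})
E
```

```text
{'time': 0.1, 'joints': [1.082, 0.291, -0.154, 1.127, 0.0, 1.432], 'dq': [0.001, -0.001, 0.003, 0.0, 0.001, -0.001], 'tau': [0.002, -53.798, 33.192, 0.009, -0.0, 0.0], 'tcp_pos': [179.76, 492.869, 249.777], 'tool_rot': [0.174, 0.985, -0.001, -0.0], 'force': [0.297, -0.454, -0.145], 'wrist_torque': [0.034, 0.038, 0.033], 'grip_force': 0.0, 'width': 85.221}
```

View pics/top1.png

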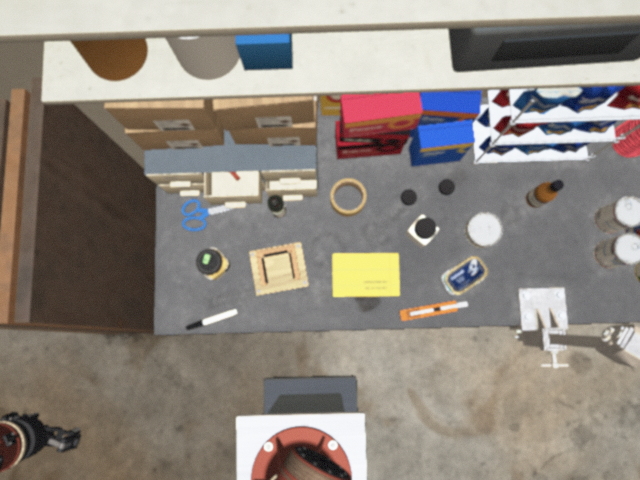

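View pics/scene1.png

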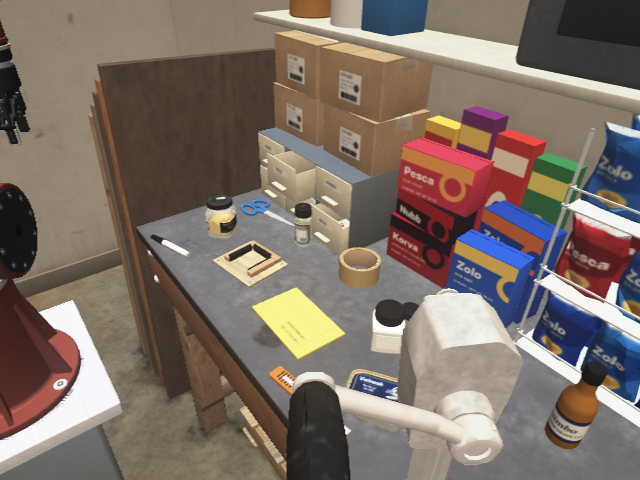

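The top view shows the square jar with its black lid at (424,229), the holder at (278,267) and the pad at (366,275). Things that could be taken for the jar or its lid:
- loose small lids at (408,197) and (446,187)
- spice jar with a black cap at (276,203)
- round jar with a dark top at (209,262)
- white round thing at (485,229)

I choose (424,229): white square body with the lid on it.

Run:
```python
from h import *
f="pics/top1.png";im=cv2.imread(f)
a=cv2.resize(im[200:260,395:455],(400,400),interpolation=cv2.INTER_CUBIC)
b=cv2.resize(im[235:305,243:313],(400,400),interpolation=cv2.INTER_CUBIC)
cv2.imwrite("pics/crop1.png",np.hstack([a,b]))
for n,uv,z in [("lid",(424.5,228),85),("small1",(408,197),20),("holder",(278,268),6),("pad",(366,275),6),("round",(209,262),90),("spice",(276,203),105),("tape",(348,196),48)]:
    print(n,pix2w(f,uv,z).round(0))
# pad by colour
hsv=cv2.cvtColor(im,cv2.COLOR_BGR2HSV);m=cv2.inRange(hsv,(22,120,120),(35,255,255));m[:240]=0
c=max(cv2.findContours(m,0,1)[0],key=cv2.contourArea);r=cv2.boxPoints(cv2.minAreaRect(c));print([pix2w(f,p,6).round(0).tolist() for p in r])
d=np.load("pics/top1.npz");print(d['K'],(-d['T'][:3,:3].T@d['T'][:3,3]).round())
```

```text
lid [ 595. -321.   85.]
small1 [ 689. -295.   20.]
holder [516.  46.   6.]
pad [ 491. -179.    6.]
round [527. 207.  90.]
spice [665.  40. 105.]
tape [ 690. -139.   48.]
[[550.0, -97.0, 6.0], [545.0, -264.0, 6.0], [466.0, -260.0, 6.0], [470.0, -94.0, 6.0]]
[[558.16351816   0.         317.90477744]
 [  0.         558.16351816 239.08376198]
 [  0.           0.           1.        ]] [ 374.  -77. 1437.]
```

View pics/crop1.png

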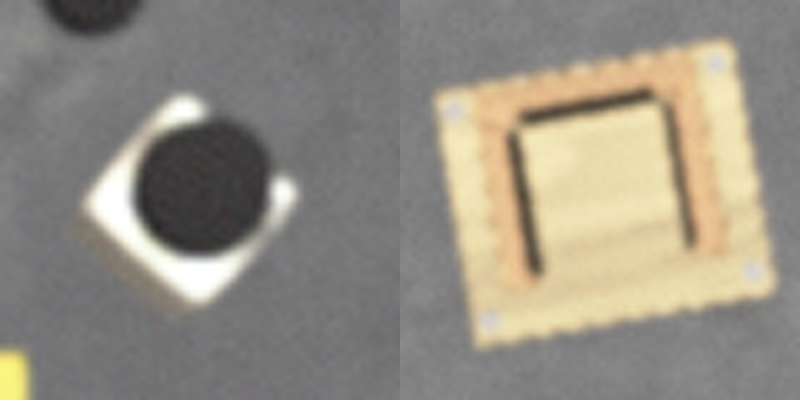

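The crop confirms the square white jar with a 52 mm black lid, faces at about 49° yaw. The holder has its opening toward -x and a yaw of about +10°. I move above the jar.

```bash
R='x'; python3 -m jog '[[[18,-36,0],[0,0,-1],1],[[18,-37,0],[0,0,-1],1],[[18,-37,0],[0,0,-1],1],[[18,-37,0],[0,0,-1],1],[[18,-37,0],[0,0,-1],1],[[18,-37,0],[0,0,-1],1],[[18,-37,0],[0,0,-1],1],[[18,-37,0],[0,0,-1],1],[[18,-37,0],[0,0,-1],1],[[18,-37,0],[0,0,-1],1],[[18,-37,0],[0,0,-1],1],[[18,-37,0],[0,0,-1],1],[[18,-37,0],[0,0,-1],1],[[18,-37,0],[0,0,-1],1],[[18,-37,0],[0,0,-1],1],[[18,-37,0],[0,0,-1],1],[[18,-37,0],[0,0,-1],1],[[18,-37,0],[0,0,-1],1],[[18,-37,0],[0,0,-1],1],[[0,0,0],[0,0,-1],1]]'
python3 - <<'E'
from h import *
f="pics/top1.png"
def ang(a,b): 
    return np.degrees(np.arctan2(*(b-a)[[1,0]]))
J=[pix2w(f,(395+u*.15,200+v*.15),50) for u,v in [(85,203),(200,303),(297,190),(185,95)]]
print("jar",sum(J)/4,[ang(J[i],J[(i+1)%4]).round(1) for i in range(4)],[np.linalg.norm(J[i]-J[(i+1)%4]).round() for i in range(4)])
k=70/400
H=[pix2w(f,(243+(u-400)*k,235+v*k),6) for u,v in [(475,347),(775,295),(735,40),(437,95)]]
print("holder board",sum(H)/4,[ang(H[i],H[(i+1)%4]).round(1) for i in range(4)],[np.linalg.norm(H[i]-H[(i+1)%4]).round() for i in range(4)])
C=[pix2w(f,(243+(u-400)*k,235+v*k),25) for u,v in [(536,272),(692,247),(665,100),(515,130)]]
print("cheeks",np.round(C,0).tolist())
E
```

```text
time: 1.77
tcp_pos: [524.1, -215.0, 248.9]
tool_rot: [0.345, 0.939, -0.001, 0.001]
force: [-1.6, 1.4, -0.1]
width: 85.6
grip_force: 0.0
jar [ 597.14402364 -325.65911635   50.        ] [np.float64(-133.7), np.float64(-42.9), np.float64(46.7), np.float64(135.2)] [np.float64(57.0), np.float64(57.0), np.float64(55.0), np.float64(57.0)]
holder board [513.39966058  43.63324632   6.        ] [np.float64(-81.8), np.float64(7.5), np.float64(98.8), np.float64(-172.1)] [np.float64(136.0), np.float64(117.0), np.float64(137.0), np.float64(115.0)]
cheeks [[478.0, 73.0, 25.0], [487.0, 4.0, 25.0], [553.0, 15.0, 25.0], [541.0, 82.0, 25.0]]
```

```bash
python3 -m jog '[[[18,-37,0],[0,0,-1],1],[[18,-37,0],[0,0,-1],1],[[18,-18,0],[0,0,-1],1],[[18,-18,0],[0,0,0],1],[[0,0,0],[0,0,0],1],[[0,0,0],[0,0,0],1]]'
python3 - <<'E'
from h import *
grab("wrist","pics/w1.png");f="pics/w1.png"
print(w2pix(f,(597,-326,85)),w2pix(f,(597,-326,50)),manip.read_state()['tcp_pos'])
E
```

```text
time: 2.27
tcp_pos: [593.9, -319.3, 248.8]
tool_rot: [0.367, 0.93, 0.0, -0.001]
force: [-0.1, 0.2, -1.5]
width: 85.4
grip_force: 0.0
[317.52441344 231.54287275] [317.7872132  221.23665369] [ 593.50889895 -318.50311515  249.33618709]
```

View pics/w1.png

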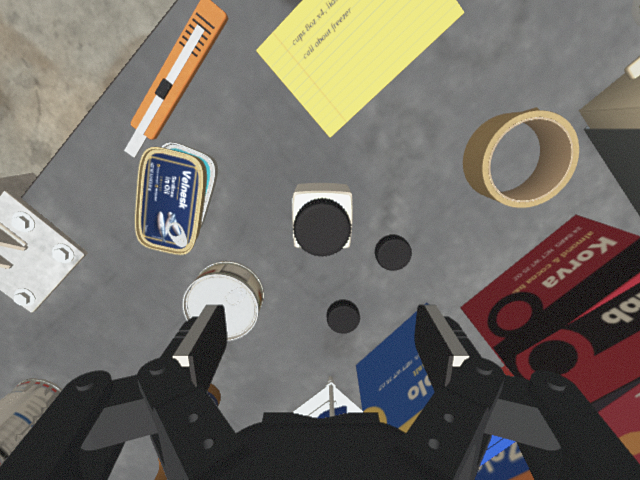

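The jar is at lid centre (322,227), its top face edge near row 191 from column 293 to 352, square to the jaws. The loose small lids are at (393,252) and (343,316). There is nothing under the fingers.

Run:
```python
from h import *
f="pics/w1.png";im=cv2.imread(f)
g=cv2.cvtColor(im,cv2.COLOR_BGR2GRAY)
m=(g[170:270,270:370]<60).astype('uint8')
n,l,s,c=cv2.connectedComponentsWithStats(m);i=l[60,50];uv=c[i]+[270,170];print("lid",uv,s[i],pix2w(f,uv,85))
# white shoulder corners
w=cv2.inRange(cv2.cvtColor(im,cv2.COLOR_BGR2HSV),(0,0,195),(180,45,255))[180:265,280:370]
p=np.argwhere(w)[:,::-1]+[280,180];r=cv2.minAreaRect(p.astype('float32'));print(r)
b=[pix2w(f,q,50) for q in cv2.boxPoints(r)];print(np.round(b,1),sum(b)/4)
for i in range(4):
  e=b[(i+1)%4]-b[i];print(np.linalg.norm(e).round(),np.degrees(np.arctan2(e[1],e[0])).round(1))
c=cv2.resize(im[170:270,265:380],None,fx=5,fy=5);cv2.imwrite("pics/w1c.png",c)
q=manip.read_state()['tool_rot'];print(2*np.degrees(np.arctan2(q[1],q[0]))-90)
```

```text
lid [318.98545541 218.08786361] [   0    0  100  100 8388] [ 588.69532896 -316.39857089   85.        ]
((321.5, 219.0), (56.0, 59.0), 90.0)
[[ 557.4 -323.4   50. ]
 [ 596.9 -281.3   50. ]
 [ 640.6 -319.8   50. ]
 [ 598.9 -364.4   50. ]] [ 598.44897416 -322.22959673   50.        ]
58.0 46.9
58.0 -41.4
61.0 -133.1
58.0 135.4
46.94896615742877
```

View pics/w1c.png

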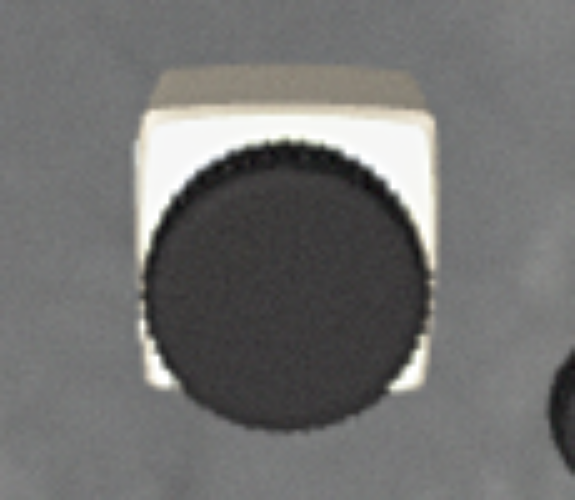

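```bash
python3 -m jog '[[[4.5,-3,-27],[0,0,-0.5],1],[[0,0,-30],[0,0,0],1],[[0,0,-30],[0,0,0],1],[[0,0,-30],[0,0,0],1],[[0,0,-25],[0,0,0],1],[[0,0,-25],[0,0,0],1],[[0,0,-20],[0,0,0],1],[[0,0,-20],[0,0,0],1],[[0,0,0],[0,0,0],1],[[0,0,0],[0,0,-1],-1],[[0,0,0],[0,0,0],-1],[[0,0,0],[0,0,0],-1],[[0,0,0],[0,0,0],-1],[[0,0,0],[0,0,0],-1],[[0,0,0],[0,0,0],-1],[[0,0,0],[0,0,0],-1],[[0,0,0],[0,0,0],-1]]'
python3 - <<'E'
from h import *
print(manip.read_state())
E
```

```text
time: 3.73
tcp_pos: [599.3, -322.2, 45.6]
tool_rot: [0.379, 0.925, -0.0, 0.001]
force: [-1.2, 0.7, 7.2]
width: 59.4
grip_force: 66.2
{'time': 3.7333, 'joints': array([-6.00712144e-01,  7.38696028e-01,  3.20493232e-02,  8.61357580e-01,
        1.46923039e-04,  1.76585313e-01]), 'dq': array([ 4.96312837e-05,  6.74109702e-04,  1.22523944e-03, -2.09812988e-03,
       -6.72039772e-04,  4.57906606e-04]), 'tau': array([-4.95528225e-01, -7.33230186e+01,  2.84761924e+01, -9.77154784e-01,
       -1.01648185e-01, -7.93740037e-03]), 'tcp_pos': array([ 599.31194397, -322.21311942,   45.61820787]), 'tool_rot': array([ 3.78937800e-01,  9.25421088e-01, -2.22015154e-04,  1.38020985e-03]), 'force': array([-1.24657196,  0.71600092,  7.18351828]), 'wrist_torque': array([ 0.29070452,  0.30332407, -0.07409581]), 'grip_force': 66.1998724937439, 'width': 59.35057387289255}
```

Width 59.4 mm, so the body is gripped. I lift and carry it toward the holder, turning it to the holder's yaw of about 8°.

```bash
python3 -m jog '[[[0,0,15],[0,0,0],-1],[[0,0,30],[0,0,0],-1],[[0,0,35],[0,0,0],-1],[[0,0,40],[0,0,0],-1],[[0,0,30],[0,0,0],-1],[[-3,25,0],[0,0,4],-1],[[-3,28,0],[0,0,4],-1],[[-3,28,0],[0,0,4],-1],[[-3,28,0],[0,0,4],-1],[[-3,28,0],[0,0,4],-1],[[-3,28,0],[0,0,4],-1],[[-3,28,0],[0,0,4],-1],[[-3,28,0],[0,0,4],-1],[[-3,28,0],[0,0,4],-1],[[-3,28,0],[0,0,4],-1],[[-3,28,0],[0,0,4],-1],[[-3,28,0],[0,0,4],-1],[[-3,28,0],[0,0,4],-1],[[0,0,0],[0,0,0],-1],[[0,0,0],[0,0,0],-1]]'
python3 - <<'E'
from h import *
f="pics/w2.png";grab("wrist",f)
s=manip.read_state();print(s['tcp_pos'],s['width'],s['joints'])
def W(x,y,z,a=np.radians(8.1)):
    return w2pix(f,(512+x*np.cos(a)-y*np.sin(a),44+x*np.sin(a)+y*np.cos(a),z)).round(0)
for p in [(-58,-68),(-58,68),(58,68),(58,-68)]:print(p,W(*p,6))
E
```

```text
time: 5.4
tcp_pos: [559.2, 40.5, 194.0]
tool_rot: [-0.066, 0.998, -0.0, 0.0]
force: [-1.0, -0.7, -2.8]
width: 58.9
grip_force: 66.2
[559.43099986  39.47959875 193.90458394] 59.02811662856952 [-5.97023974e-02  3.94056625e-01 -1.55476385e-01  1.02043171e+00
 -3.64610983e-04 -1.90302985e-01]
(-58, -68) [253. 102.]
(-58, 68) [409. 100.]
(58, 68) [400. 228.]
(58, -68) [262. 229.]
```

View pics/w2.png

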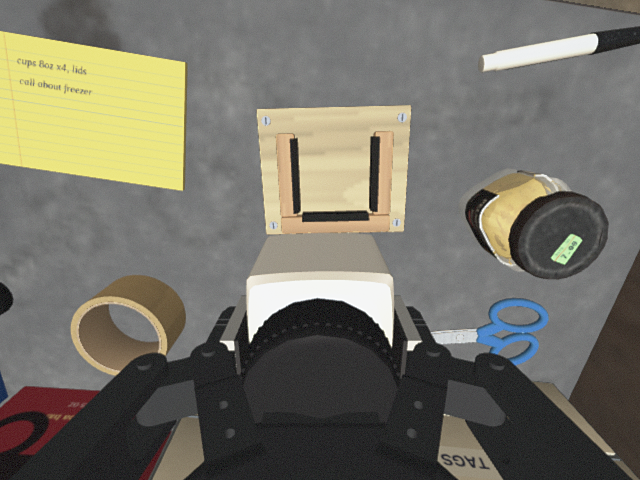

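The wrist view shows the holder whole: board corners (257,109), (411,105), (404,231), (265,234), and black cheek linings at columns 295 and 375 with the back stop at row 216. The jar sits square in the jaws. The pad's corners are (185,62) and (183,190).

Run:
```python
from h import *
f="pics/w2.png"
H=np.array([pix2w(f,p,6) for p in [(257,109),(411,105),(404,231),(265,234)]])[:,:2]
L=np.array([(-58,-68),(-58,68),(58,68),(58,-68)])
M,_=cv2.estimateAffinePartial2D(L.astype('float32'),H.astype('float32'));print(M,np.degrees(np.arctan2(M[1,0],M[0,0])),H.mean(0))
R=M[:,:2]/np.sqrt(np.linalg.det(M[:,:2]))
# lining tops, inner edges at height ~24: left/right, back
for p in [(298,138),(298,212),(371,137),(371,210),(303,213),(368,212)]:
    print(p,(R.T@(pix2w(f,p,24)[:2]-M[:,2])).round(1))
# jar shoulder edge in tool frame: jar underside z
s=manip.read_state();t=s['tcp_pos'];zb=t[2]-45.6
for p in [(250,279),(392,277)]:
    print("jar front corner",(R.T@(pix2w(f,p,zb+52)[:2]-t[:2])).round(1))
q=s['tool_rot'];print("psi",2*np.degrees(np.arctan2(q[1],q[0]))-90)
P=[pix2w(f,p,6) for p in [(185,62),(183,190)]];print("pad +y corners",np.round(P,0))
```

```text
[[ 9.84149880e-01 -1.52491383e-01  5.16040619e+02]
 [ 1.52491383e-01  9.84149880e-01  4.74686601e+01]] 8.807785250927468 [516.04062536  47.4686602 ]
(298, 138) [-32.8 -31.1]
(298, 212) [ 31.5 -33.9]
(371, 137) [-32.4  30.7]
(371, 210) [31.1 32.5]
(303, 213) [ 32.6 -29.3]
(368, 212) [32.9 29.8]
jar front corner [-27.7 -26.1]
jar front corner [-27.4  29.1]
psi 97.4828537637234
pad +y corners [[441. -90.   6.]
 [550. -92.   6.]]
```

```bash
python3 -m jog '[[[-12,2,0],[0,0,1],-1],[[-12,2,0],[0,0,0],-1],[[-12,2,0],[0,0,0],-1],[[-11,0.7,0],[0,0,0],-1],[[0,0,-25],[0,0,0],-1],[[0,0,-25],[0,0,0],-1],[[0,0,-25],[0,0,0],-1],[[0,0,-20],[0,0,0],-1],[[0,0,-15],[0,0,0],-1],[[0,0,0],[0,0,0],-1],[[0,0,0],[0,0,0],-1],[[0,0,0],[0,0,0],-1]]'
python3 - <<'E'
from h import *
f="pics/w3.png";grab("scene","pics/s3.png");grab("wrist",f)
im=cv2.imread(f);s=cv2.imread("pics/s3.png")
cv2.imwrite("pics/c3.png",np.hstack([im[90:490,140:500],cv2.resize(s[190:310,180:312],(429,390))]) if 0 else np.hstack([cv2.resize(im[90:480,130:520],(390,390)),cv2.resize(s[180:310,180:310],(390,390))]))
s=manip.read_state();print(s['tcp_pos'],s['tool_rot'],s['force'])
E
```

```text
time: 6.45
tcp_pos: [513.3, 45.2, 84.4]
tool_rot: [-0.073, 0.997, -0.0, 0.001]
force: [0.2, 0.4, -3.4]
width: 59.0
grip_force: 66.0
[513.5051956   45.5459945   84.60901484] [-7.34277350e-02  9.97299876e-01 -1.66659041e-04  1.13876998e-03] [-0.79012654  0.18486025 -2.94534084]
```

View pics/c3.png

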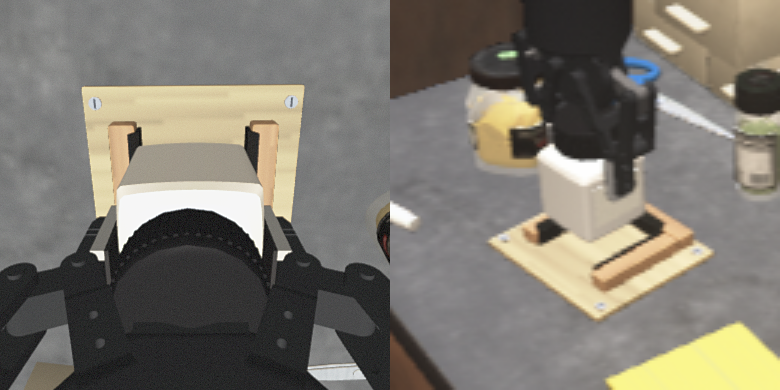

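The jar hangs over the recess with the cheeks either side. It sits about 1.5 mm toward -y of the board's middle (193 against 190 px), so I correct that on the way down.

```bash
python3 -m jog '[[[-1.5,1.5,-5],[0,0,0],-1],[[0,0,-6],[0,0,0],-1],[[0,0,-6],[0,0,0],-1],[[0,0,-5],[0,0,0],-1],[[0,0,-5],[0,0,0],-1],[[0,0,-4],[0,0,0],-1],[[0,0,0],[0,0,0],-1],[[0,0,0],[0,0,0],-1],[[0,0,0],[0,0,0],-1]]'
```

```text
time: 7.3
tcp_pos: [510.9, 47.4, 52.1]
tool_rot: [-0.074, 0.997, 0.0, -0.0]
force: [-0.3, 0.3, -2.7]
width: 59.3
grip_force: 66.5
```

```bash
python3 -m jog '[[[0,0,-1.5],[0,0,0],-1],[[0,0,-1],[0,0,0],-1],[[0,0,0],[0,0,0],-1],[[0,0,0],[0,0,0],-1]]'
```

```text
time: 7.63
tcp_pos: [510.9, 47.4, 51.5]
tool_rot: [-0.074, 0.997, -0.0, 0.0]
force: [-9.3, -0.8, 25.0]
width: 59.3
grip_force: 69.6
```

```bash
python3 -m jog '[[[0,0,0],[0,0,0],1],[[0,0,0],[0,0,0],1],[[0,0,0],[0,0,0],1],[[0,0,0],[0,0,0],1],[[0,0,0],[0,0,0],1],[[0,0,0],[0,0,0],1],[[0,0,20],[0,0,0],1],[[0,0,23],[0,0,0],1],[[0,0,0],[0,0,-7],1],[[0,0,0],[0,0,-7],1],[[0,0,0],[0,0,-7],1],[[0,0,0],[0,0,-7],1],[[0,0,0],[0,0,-7],1],[[0,0,0],[0,0,-7],1],[[0,0,0],[0,0,-7],1],[[0,0,0],[0,0,-7],1],[[0,0,0],[0,0,-7],1],[[0,0,0],[0,0,-7],1],[[0,0,0],[0,0,-7],1],[[0,0,0],[0,0,0],1]]'
python3 - <<'E'
from h import *
f="pics/w4.png";grab("wrist",f);im=cv2.imread(f);grab("top","pics/top4.png");t=cv2.imread("pics/top4.png")
print(w2pix(f,(511,47.4,91)),manip.read_state()['tcp_pos'],manip.read_state()['joints'])
cv2.imwrite("pics/c4.png",np.hstack([cv2.resize(im[80:480],(480,300)),cv2.resize(t[240:300,245:305],(300,300))]))
E
```

```text
time: 9.3
tcp_pos: [510.9, 47.4, 92.7]
tool_rot: [0.565, 0.825, -0.0, -0.0]
force: [-0.0, 0.0, 0.1]
width: 85.7
grip_force: 0.0
[320.98999004 326.33640129] [510.90080931  47.40623423  92.73459298] [-5.00461906e-02  4.15942603e-01 -4.23925134e-01  7.31040878e-01
  1.58905003e-05  1.14203382e+00]
```

View pics/c4.png

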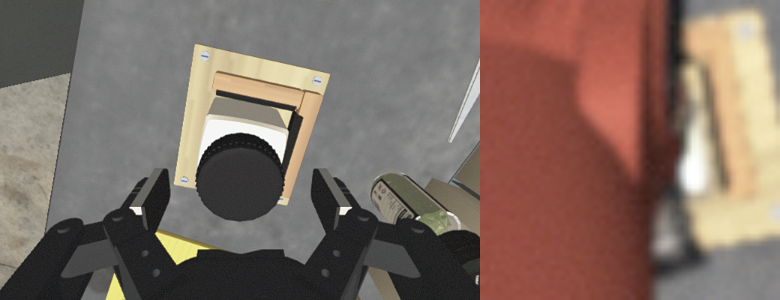

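The lid sits midway between the open jaws and the jar is square between the cheeks. I close on the lid and start the first twist.

```bash
python3 -m jog '[[[0,0,0],[0,0,0],-1],[[0,0,0],[0,0,0],-1],[[0,0,0],[0,0,0],-1],[[0,0,0],[0,0,0],-1],[[0,0,0],[0,0,0],-1],[[0,0,0],[0,0,0],-1],[[0,0,0],[0,0,0],-1],[[0,0,0],[0,0,0],-1],[[0,0,0.1],[0,0,3],-1],[[0,0,0.2],[0,0,5],-1],[[0,0,0.2],[0,0,5],-1],[[0,0,0.2],[0,0,5],-1],[[0,0,0.2],[0,0,5],-1],[[0,0,0.2],[0,0,5],-1],[[0,0,0],[0,0,0],-1]]'
python3 - <<'E'
from h import *
s=manip.read_state();print(s['wrist_torque'],s['tool_rot'],s['joints'][5])
E
```

```text
time: 10.65
tcp_pos: [511.3, 47.4, 94.2]
tool_rot: [0.344, 0.939, 0.0, 0.0]
force: [1.2, 0.6, 2.5]
width: 50.3
grip_force: 62.2
[-0.02569455 -0.03949788  0.08314923] [3.44204435e-01 9.38894627e-01 9.91895845e-05 4.20003980e-04] 0.6527326671826994
```

```bash
python3 -m jog '[[[0,0,0.2],[0,0,5],-1],[[0,0,0.2],[0,0,5],-1],[[0,0,0.2],[0,0,5],-1],[[0,0,0.2],[0,0,5],-1],[[0,0,0.2],[0,0,5],-1],[[0,0,0.2],[0,0,5],-1],[[0,0,0.2],[0,0,5],-1],[[0,0,0.2],[0,0,5],-1],[[0,0,0.2],[0,0,5],-1],[[0,0,0.2],[0,0,5],-1],[[0,0,0.2],[0,0,5],-1],[[0,0,0.2],[0,0,5],-1],[[0,0,0.2],[0,0,5],-1],[[0,0,0.2],[0,0,5],-1],[[0,0,0.2],[0,0,5],-1],[[0,0,0.2],[0,0,5],-1],[[0,0,0.2],[0,0,5],-1]]'
python3 - <<'E'
from h import *
f="pics/w5.png"
s=manip.read_state();print(s['wrist_torque'],s['tool_rot'],s['joints'][5])
grab("wrist",f);grab("scene","pics/s5.png");im=cv2.imread(f);t=cv2.imread("pics/s5.png")
cv2.imwrite("pics/c5.png",np.hstack([cv2.resize(im[180:480,120:520],(400,300)),cv2.resize(t[150:290,180:320],(300,300))]))
E
```

```text
time: 12.07
tcp_pos: [511.0, 47.4, 97.4]
tool_rot: [-0.379, 0.925, -0.0, 0.0]
force: [1.2, 0.6, 1.6]
width: 50.3
grip_force: 62.1
[0.00628291 0.03908046 0.04116296] [-3.79154767e-01  9.25333263e-01 -7.99165279e-05  9.68932022e-05] -0.8277996720084854
```

View pics/c5.png

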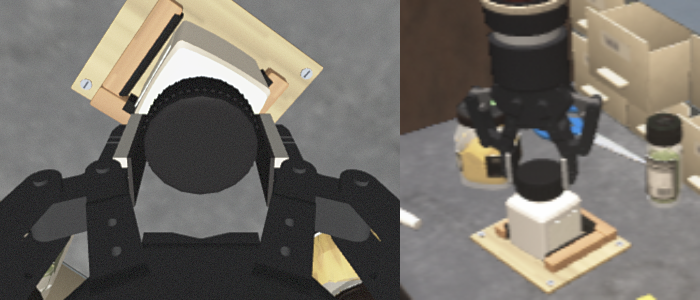

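The lid is centred in the jaws with the jar still square in the holder. About 113° of turn so far. I regrasp for the second twist.

```bash
python3 -m jog '[[[0,0,0],[0,0,0],1],[[0,0,0],[0,0,0],1],[[0,0,0],[0,0,0],1],[[0,0,0],[0,0,0],1],[[0,0,0],[0,0,0],1],[[0,0,0],[0,0,-7],1],[[0,0,0],[0,0,-7],1],[[0,0,0],[0,0,-7],1],[[0,0,0],[0,0,-7],1],[[0,0,0],[0,0,-7],1],[[0,0,0],[0,0,-7],1],[[0,0,0],[0,0,-7],1],[[0,0,0],[0,0,-7],1],[[0,0,0],[0,0,-7],1],[[0,0,0],[0,0,-7],1],[[0,0,0],[0,0,-7],1],[[0,0,0],[0,0,-7],1],[[0,0,0],[0,0,-7],1],[[0,0,0],[0,0,-7],1],[[0,0,0],[0,0,-7],1]]'
python3 -m jog '[[[0,0,0],[0,0,0],-1],[[0,0,0],[0,0,0],-1],[[0,0,0],[0,0,0],-1],[[0,0,0],[0,0,0],-1],[[0,0,0],[0,0,0],-1],[[0,0,0],[0,0,0],-1],[[0,0,0],[0,0,0],-1],[[0,0,0],[0,0,0],-1],[[0,0,0.1],[0,0,3],-1],[[0,0,0.2],[0,0,5],-1],[[0,0,0.2],[0,0,5],-1],[[0,0,0.2],[0,0,5],-1],[[0,0,0.2],[0,0,5],-1],[[0,0,0.2],[0,0,5],-1],[[0,0,0.2],[0,0,5],-1],[[0,0,0.2],[0,0,5],-1],[[0,0,0.2],[0,0,5],-1],[[0,0,0.2],[0,0,5],-1],[[0,0,0.2],[0,0,5],-1]]'
python3 -m jog '[[[0,0,0.2],[0,0,5],-1],[[0,0,0.2],[0,0,5],-1],[[0,0,0.2],[0,0,5],-1],[[0,0,0.2],[0,0,5],-1],[[0,0,0.2],[0,0,5],-1],[[0,0,0.2],[0,0,5],-1],[[0,0,0.2],[0,0,5],-1],[[0,0,0.2],[0,0,5],-1],[[0,0,0.2],[0,0,5],-1],[[0,0,0.2],[0,0,5],-1],[[0,0,0.2],[0,0,5],-1],[[0,0,0],[0,0,0],-1]]'
```

```text
time: 13.83
tcp_pos: [510.9, 47.4, 97.3]
tool_rot: [0.507, 0.862, -0.0, -0.0]
force: [0.6, -0.1, -0.7]
width: 85.7
grip_force: 0.0
time: 15.42
tcp_pos: [510.8, 47.3, 99.2]
tool_rot: [0.064, 0.998, -0.0, -0.0]
force: [-0.1, 0.7, 0.7]
width: 51.0
grip_force: 62.2
time: 16.42
tcp_pos: [510.9, 47.4, 101.5]
tool_rot: [-0.404, 0.915, 0.0, -0.0]
force: [0.6, -0.4, 0.3]
width: 50.5
grip_force: 62.3
```

```bash
python3 -m jog '[[[0,0,0.2],[0,0,5],-1],[[0,0,0.2],[0,0,5],-1],[[0,0,0.2],[0,0,5],-1],[[0,0,0.2],[0,0,5],-1],[[0,0,0.2],[0,0,5],-1],[[0,0,0.2],[0,0,5],-1],[[0,0,0.2],[0,0,5],-1],[[0,0,0.2],[0,0,5],-1],[[0,0,1],[0,0,0],-1],[[0,0,1],[0,0,0],-1],[[0,0,1],[0,0,0],-1],[[0,0,1],[0,0,0],-1],[[0,0,0],[0,0,0],-1],[[0,0,0],[0,0,0],-1],[[0,0,0],[0,0,0],-1]]'
```

```text
time: 17.67
tcp_pos: [510.9, 47.4, 107.2]
tool_rot: [-0.691, 0.723, -0.0, -0.0]
force: [0.2, -0.0, -0.6]
width: 50.6
grip_force: 62.3
```

The force is only -0.6 N, so the lid is free. I lift it and check.

```bash
python3 -m jog '[[[0,0,5],[0,0,0],-1],[[0,0,8],[0,0,0],-1],[[0,0,15],[0,0,0],-1],[[0,0,20],[0,0,0],-1],[[0,0,25],[0,0,0],-1],[[0,0,20],[0,0,0],-1],[[0,0,0],[0,0,0],-1],[[0,0,0],[0,0,0],-1],[[0,0,0],[0,0,0],-1],[[0,0,0],[0,0,0],-1]]'
python3 - <<'E'
from h import *
f="pics/w6.png"
grab("wrist",f);grab("scene","pics/s6.png");im=cv2.imread(f);t=cv2.imread("pics/s6.png")
cv2.imwrite("pics/c6.png",np.hstack([cv2.resize(im,(400,300)),cv2.resize(t[120:300,170:350],(300,300))]))
E
```

```text
time: 18.5
tcp_pos: [510.2, 47.4, 199.4]
tool_rot: [-0.691, 0.723, 0.001, -0.001]
force: [0.0, 0.5, -0.1]
width: 50.5
grip_force: 62.3
```

View pics/c6.png

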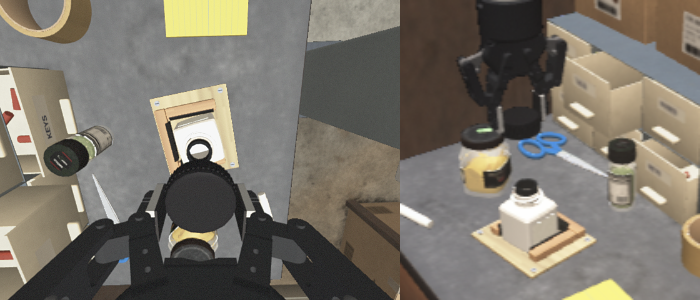

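The lid hangs free and the open jar stands in the holder. I move over the pad.

```bash
python3 -m jog '[[[-2,-25,0],[0,0,0],-1],[[-2,-25,0],[0,0,0],-1],[[-2,-25,0],[0,0,0],-1],[[-2,-25,0],[0,0,0],-1],[[-2,-25,0],[0,0,0],-1],[[-2,-25,0],[0,0,0],-1],[[-2,-25,0],[0,0,0],-1],[[-2,-25,0],[0,0,0],-1],[[-2,-25,0],[0,0,0],-1],[[0,0,-30],[0,0,0],-1],[[0,0,-30],[0,0,0],-1],[[0,0,-30],[0,0,0],-1],[[0,0,-30],[0,0,0],-1],[[0,0,-20],[0,0,0],-1],[[0,0,-14],[0,0,0],-1],[[0,0,-8],[0,0,0],-1],[[0,0,-4],[0,0,0],-1],[[0,0,0],[0,0,0],-1],[[0,0,0],[0,0,0],-1]]'
```

```text
time: 20.18
tcp_pos: [493.2, -177.8, 34.7]
tool_rot: [-0.691, 0.723, -0.0, 0.0]
force: [-0.2, 0.7, 0.4]
width: 50.2
grip_force: 62.3
```

```bash
python3 -m jog '[[[0,0,-2],[0,0,0],-1],[[0,0,-1],[0,0,0],-1],[[0,0,-1],[0,0,0],-1],[[0,0,-1],[0,0,0],-1],[[0,0,0],[0,0,0],-1],[[0,0,0],[0,0,0],-1]]'
```

```text
time: 20.68
tcp_pos: [493.0, -177.6, 29.3]
tool_rot: [-0.691, 0.723, -0.0, 0.0]
force: [0.0, -0.3, -1.4]
width: 50.4
grip_force: 62.3
```

```bash
python3 -m jog '[[[0,0,-1],[0,0,0],-1],[[0,0,0],[0,0,0],-1],[[0,0,0],[0,0,0],-1]]'; python3 -m jog '[[[0,0,-0.7],[0,0,0],-1],[[0,0,0],[0,0,0],-1],[[0,0,0],[0,0,0],-1]]'
```

```text
time: 20.93
tcp_pos: [493.1, -177.7, 29.0]
tool_rot: [-0.691, 0.723, -0.0, 0.0]
force: [-2.9, 1.8, 10.5]
width: 50.4
grip_force: 63.4
time: 21.18
tcp_pos: [493.1, -177.7, 28.9]
tool_rot: [-0.691, 0.723, -0.0, 0.0]
force: [-5.6, 1.9, 21.1]
width: 50.7
grip_force: 64.4
```

Contact came at the expected height. I release, rise and check.

```bash
python3 -m jog '[[[0,0,0.5],[0,0,0],1],[[0,0,0],[0,0,0],1],[[0,0,0],[0,0,0],1],[[0,0,0],[0,0,0],1],[[0,0,0],[0,0,0],1],[[0,0,0],[0,0,0],1],[[0,0,0],[0,0,0],1],[[0,0,15],[0,0,0],1],[[0,0,30],[0,0,0],1],[[0,0,40],[0,0,0],1],[[0,0,40],[0,0,0],1],[[0,0,40],[0,0,0],1],[[0,0,0],[0,0,0],1],[[0,0,0],[0,0,0],1]]'
python3 - <<'E'
from h import *
f="pics/w7.png"
grab("wrist",f);grab("scene","pics/s7.png");im=cv2.imread(f);t=cv2.imread("pics/s7.png")
cv2.imwrite("pics/c7.png",np.hstack([cv2.resize(im,(400,300)),cv2.resize(t[160:360,170:370],(300,300))]))
print(w2pix(f,(493,-177.7,28))*.625)
E
```

```text
time: 22.35
tcp_pos: [494.4, -178.3, 195.4]
tool_rot: [-0.691, 0.723, -0.002, 0.001]
force: [0.4, -0.3, -0.6]
width: 85.4
grip_force: 0.0
[201.67358375 140.14054775]
```

View pics/c7.png

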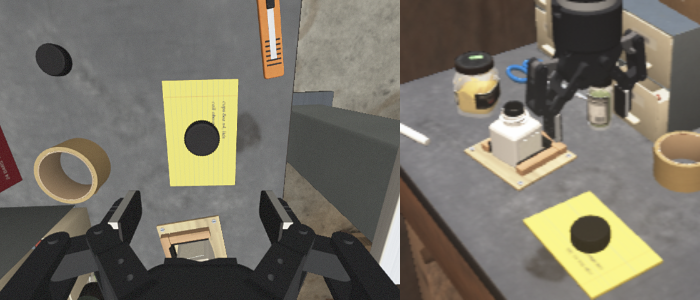

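The lid lies flat in the middle of the pad at crop pixel (202,138), closed top up. The open jar stands in the holder and the gripper is clear.

```bash
python3 -c "
from rig import manip
print(manip.close_job())"
```

```text
the job is handed in; nothing more can be done
None
```

The job is handed in with the open jar standing in the holder, its lid right side up in the middle of the pad and the bystanders untouched; the hand-in returned no verdict.

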